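# Park the crumb vacuum on its charger

## Task

Push the little round crumb vacuum along the worktop, flat on its base, past the pots and into its charging dock without the vacuum or the robot touching any of the three pots or disturbing anything else. The charging head stands at a depth you have to feel for: once the vacuum meets it, press it home with about 12 newtons for one second, never as much as 20, then let go and leave the vacuum resting against the sprung contact.

Things in the scene. Friction and masses are not known exactly. Their poses are not given: they have to be found in the camera images.
- vac_center (a point): Crumb vacuum: white upright cylinder with a copper charging band all round and a grey domed top, 96 mm in diameter, 61 mm tall (its straight wall is 52 mm tall), 0.45 to 0.7 kg, loose, standing on the worktop; too wide to grip, it slides flat (friction about 0.5 to 0.7). This point is at its axis, 26 mm above its underside. Its yaw does not matter.
- dock: Charging dock, fixed: black tower 85 mm tall, 130 mm wide, 60 mm deep, green strip on top. Origin on the worktop at the middle of the tower's front face. Its x axis points into the tower (the way the vacuum travels to enter), y to the left of that, z up. Home, the vacuum's axis is 54 to 66 mm in front of the origin (x = -0.054 to -0.066 in this frame, by the head's depth), at y = 0.
- dock_mouth (a point): Middle of the dock's bay, 48 mm in front of the tower, 26 mm above the worktop; axes as the dock. Two black cheeks, 40 mm tall and 10 mm thick, reach 50 mm forward from the tower and leave a bay 118 mm wide between them.
- dock_head (a point): Point in the tower's front face (not on the head), 24 mm up, axes as the dock. Here a rubber-faced head 56 mm wide, 55 mm tall stands out between the cheeks; its face lies 6 to 18 mm in front of the tower, differs each time, is not measured, and does not give. A sprung copper bar stands 4 mm out of it at the height of the vacuum's band and yields at about 1 N until flush.
- sugar_pot: Fixed obstacle: white ceramic pot with wooden lid, round, 92 mm in diameter, 68 mm tall; origin at the centre of its underside. The three pots stand in three places that change about.
- honey_jar: Fixed obstacle: amber glass jar with brass lid, round, 84 mm in diameter, 68 mm tall; origin at the centre of its underside.
- butter_crock: Fixed obstacle: blue ceramic crock with white lid, round, 82 mm in diameter, 68 mm tall over its small knob; origin at the centre of its underside.
- egg_cup: White egg cup, 48 mm wide, 55 mm tall; origin at its underside. It stands by the route and is to be left where it is.
- mug: Blue mug, 80 mm wide, 90 mm tall; origin at its underside. It stands by the route and is to be left where it is.
- spice_jar: Spice jar with red cap, 44 mm wide, 85 mm tall; origin at its underside. It stands by the route and is to be left where it is.
- salt_mill: Dark wooden salt mill, 52 mm wide, 108 mm tall; origin at its underside. It stands by the route and is to be left where it is.
- sponge: Yellow sponge block 90 x 60 x 30 mm; origin at its underside. It stands by the route and is to be left where it is.
- spoon: Wooden spoon 170 mm long lying flat; origin on the worktop near mid-length, x along it. It stands by the route and is to be left where it is.
- vac: The same crumb vacuum, by the centre of its underside.
There are look-alikes about, which are no part of the job. Leave any purple or red look-alike of the vac alone. What is shaped like the dock but purple is not meant.

How it is judged:
On the way, in this order (a step that is already met when the one before it is completed fails the run):
1. the vacuum is past the pots and in front of the dock's bay, in line with it to 20 mm (y of vac_center in the frame of dock between -0.02 and 0.02 m and x of vac_center in the frame of dock above -0.13 m), for 0.1 s.
2. the vacuum, in the bay, is pressed against the dock with 4 to 20 N for 0.5 s (y of vac_center in the frame of dock between -0.014 and 0.014 m and x of vac_center in the frame of dock between -0.071 and -0.051 m and contact force between vac and dock above 4 N), for 0.5 s.
At the end, for the whole second after the job is handed in: The vacuum stands upright and at rest on the worktop in the dock's bay, its axis within 14 mm of the dock's centre line and 51 to 71 mm in front of the tower, still touching the sprung contact (more than 0.1 N); let go (y of vac_center in the frame of dock between -0.014 and 0.014 m and x of vac_center in the frame of dock between -0.071 and -0.051 m and contact force between vac and dock above 0.1 N and linear speed of vac below 0.01 m/s and angle between vac's own z axis and vertical below 0.05 rad and height (world z) of vac below 0.006 m).
It fails at once if one of the three pots is touched by anything (more than 0.5 N) (contact force between any of sugar_pot, honey_jar, butter_crock and anything else above 0.5 N).
It fails at once if the dock is loaded with 20 N or more (contact force between dock and anything else above 20 N).
It fails at once if the vacuum is lifted more than 10 mm or tipped by more than 0.2 rad (height (world z) of vac above 0.01 m or angle between vac's own z axis and vertical above 0.2 rad).
It fails at once if the egg cup, mug, spice jar, salt mill, sponge or spoon is moved by more than 15 mm (distance of any of egg_cup, mug, spice_jar, salt_mill, sponge, spoon from where it was at the start of the episode above 0.015 m).
It also fails if it takes over 72 s, if anything falls off the work surface, if the arm or the gripper's body presses on something with over 40 N, if the wrist force passes 120 N, or if a joint passes its speed limit or range.

## Robot

A 6-joint arm with a two-finger parallel gripper is mounted at the origin on the work surface. World frame = base frame: x ahead of the robot, y to its left, z up, the work surface at z = 0. Lengths are in m, angles in rad, forces in N, time in s.
With the tool pointing down it reaches from about 0.35 to 0.975 m from the base axis. Payload 4.9 kg.
Tool frame: the origin (TCP) lies at the very end of the fingers, on their centre line; the grasp point (between the pads) lies 19 mm behind it; z points along the fingers, y is the line along which they close (so a half turn about z gives the same grasp; the last joint's range is limited). The gripper opens to 85 mm and grips with 20 to 120 N. Pads are 22 mm wide; open, the fingers measure 114 mm over their backs; the gripper's body (76 mm by 85 mm) begins 54 mm behind the grasp point. The pads swing forward as they close: fully open they stand 13 mm farther back than shut.
Start: joints at [-1.307, 0.053, 1.613, -0, 1.476, -0.119], TCP at [0.233, -0.58, 0.231] pointing down, gripper open.
Joint ranges: [-3.01, 3.01], [-1.01, 2.22], [0.06, 2.58], [-1.02, 4.17], [0.09, 2.62], [-3.14, 3.14]. Speed limits (rad/s): [2.57, 2.57, 3.14, 3.14, 3.14, 3.14].

## Interface

Orientations are given as a unit quaternion [w, x, y, z].
In Python, from plant import manip gives the robot as it stands.
- The arm moves only by the tool play_rows, never from a script. Its argument "series" is a list that holds one entry, the list of rows, each a list of 7 numbers: the shift along the world's x, y, z in m, then the turn, a rotation vector about the world's x, y, z in degrees, then the opening, from 0 (shut) to 1 (fully open). In form: [[[dx, dy, dz, rx, ry, rz, grip], ...]]. A call has 1 to 10 rows; each row shifts and turns the commanded pose from where the row before left it; what a row does not reach is not made up. A row lasts 1/10 s, in which the tool goes at most 50 mm and 8.59 degrees, less where a joint would pass 70% of its speed; a pose out of reach is approached as far as the arm can. A call with a gripper value outside its range is refused whole. The fingers move at their own pace and stop on an object; the grip force is fixed at half the most. Time passes only in rows, so rows that do not move let the fingers close. It gives the time, the measured TCP pose, the force, the opening and the grip force at its end, in the units of the state.
- manip.state(): the state, without advancing time (a new reading comes with each control period).
- manip.grab_frame(name): name is "scene" or "side" or "wrist"; returns a dict with "frame" (420x560x3 uint8, blue, green, red), "mtx" (3x3 intrinsics, pixels), "R" (3x3) and "t" (3): a world point X has camera coordinates R X + t. Camera axes: x right, y down, z forward; pixel columns grow to the right and rows downward; lengths in m; the calibration is good to about 2 mm. A picture is of the moment at which its call begins. There is no depth.
- manip.job_done(): hands the job in; it is judged then, once.
The state is a dict: "time": time; "joint_pos": joint angles; "joint_vel": joint speeds; "joint_efforts": joint torques, N m; "tool_pos": TCP position; "tool_rot": TCP orientation; "contact_force": force on the tool from outside, world axes, zero at the start; "ft_torque": the same for the moment, N m; "gripper_width": opening from 0.0 (shut) to 1.0 (fully open); "grasp_force": force on a finger pad.
Only numpy, scipy, OpenCV 4.12 (cv2) and the standard library are available. Lean on these libraries where they do the work, as an engineer would, in place of code of your own. Each camera call takes 0.05 s, during which the arm holds its last target. There are 200 camera calls.

## Working session

There is one attempt and no reset: what is moved stays moved. The work goes in short steps, Python scripts to look and compute and a tool call to move; the robot and the scene stay as the last step left them, time stands still between calls to the robot, and variables do not carry over. Pictures are saved under pics/ and viewed, at most 10 in all, crops included, and the job is handed in when it is done.

Besides the shell and the picture viewer there is one more tool, called after "Call:" as a command line: name --argument value ..., lists and objects as JSON in quotes. play_rows: Moves the arm, as the interface text tells. Its arguments: {"type":"object","properties":{"series":{"type":"array"}},"required":["series"]}

```bash
mkdir -p pics
cat > h.py <<'E'
import numpy as np, cv2, pickle
from plant import manip
def grab(n,f):
    d=manip.grab_frame(n); cv2.imwrite(f'pics/{f}.png',d['frame']); pickle.dump(d,open(f'pics/{f}.pkl','wb')); return d
def ray(f,u,v,z):
    d=pickle.load(open(f'pics/{f}.pkl','rb')); K,R,t=[np.array(d[k],float) for k in('mtx','R','t')]
    c=-R.T@t.ravel(); w=R.T@np.linalg.solve(K,[u,v,1]); s=(z-c[2])/w[2]; return c+s*w
def proj(f,X):
    d=pickle.load(open(f'pics/{f}.pkl','rb')); K,R,t=[np.array(d[k],float) for k in('mtx','R','t')]
    p=K@(R@np.array(X,float)+t.ravel()); return p[:2]/p[2]
E
python3 - <<'E'
from h import *
for n in('scene','side'):
    d=grab(n,n+'1'); print(n,-np.array(d['R']).T@np.array(d['t']).ravel())
a=[cv2.imread(f'pics/{n}1.png') for n in('scene','side')]
for n,i in zip(('scene','side'),a): cv2.imwrite(f'pics/{n}1b.png',cv2.resize(i,(800,600),interpolation=cv2.INTER_CUBIC))
s=manip.state(); print({k:s[k] for k in('time','tool_pos','tool_rot','contact_force')})
E
```

```text
scene [0.86472269 0.49014686 0.81784446]
side [0.19710295 1.01972114 0.76143112]
{'time': 0.1, 'tool_pos': array([ 0.23328589, -0.57920104,  0.23016337]), 'tool_rot': array([-9.60431157e-04,  9.81738910e-01,  1.90230875e-01, -6.74607442e-05]), 'contact_force': array([ 0.00664986,  0.80193648, -0.41278665])}
```

View pics/scene1b.png

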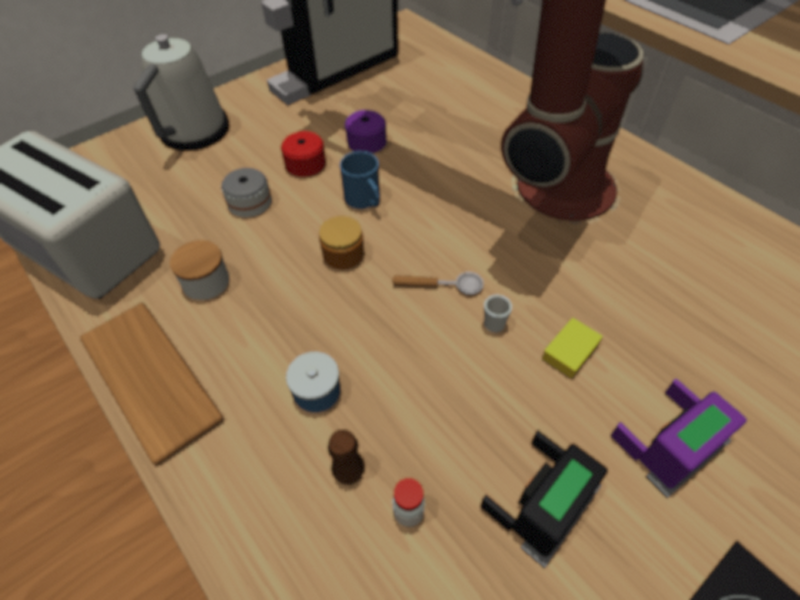

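View pics/side1b.png

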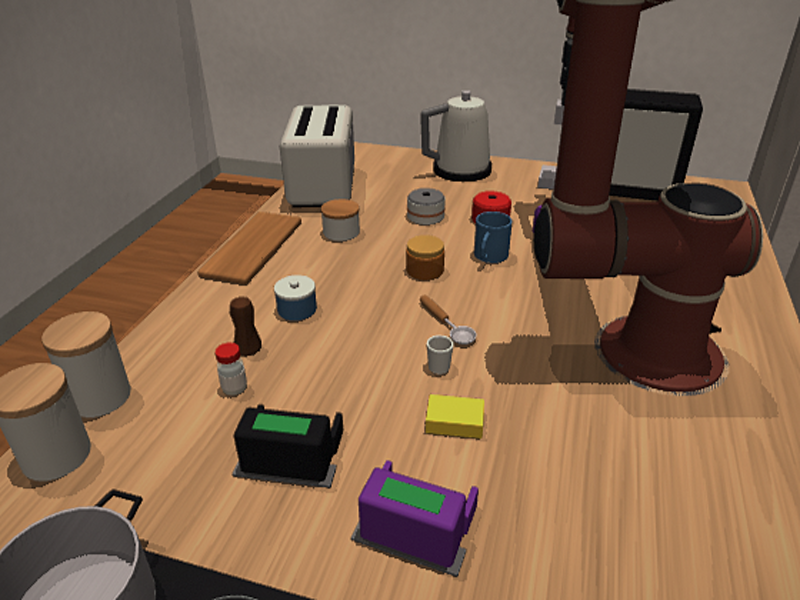

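The scene view (800 px wide) shows the grey vacuum at (247,190), sugar pot at (200,270), honey jar at (342,243), butter crock at (313,382) and black dock at (555,495). I'll enlarge the dock and vacuum to read them more closely.

Run:
```python
from h import *
def crop(f,x,y,w,h,W,H): 
    return cv2.resize(cv2.imread(f'pics/{f}.png')[y:y+h,x:x+w],(W,H),interpolation=cv2.INTER_CUBIC)
# each 4x : 100x75 ->400x300
T=np.hstack([crop('scene1',330,295,100,100,400,400),crop('side1',150,270,100,100,400,400)])
cv2.imwrite('pics/dock.png',T)
T=np.hstack([crop('scene1',110,100,160,120,400,300),crop('side1',210,110,160,120,400,300)])
T2=np.hstack([crop('scene1',190,230,120,90,400,300),crop('side1',150,170,160,120,400,300)])
cv2.imwrite('pics/pots.png',np.vstack([T,T2]))
for n,u,v,z in [('vac',246,180,.061),('sugar',198,259,.068),('honey',341,233,.068),('butter',313,376,.06),('mug',360,165,.09),('egg',497,306,.055),('spice',409,491,.085),('salt',343,440,.108),('sponge',573,340,.03),('spoonbowl',470,285,0),('spoonend',395,281,0),('red',303,144,.061)]:
    print(n,ray('scene1',u*.7,v*.7,z).round(3))
print()
for n,u,v,z in [('vac',426,197,.061),('sugar',340,208,.068),('honey',425,245,.068),('butter',295,285,.06),('egg',440,343,.055),('spice',228,353,.085),('salt',241,303,.108),('mug',493,223,.09)]:
    print(n,ray('side1',u*.7,v*.7,z).round(3))
```

```text
vac [ 0.546 -0.397  0.061]
sugar [ 0.725 -0.258  0.068]
honey [ 0.491 -0.142  0.068]
butter [0.701 0.07  0.06 ]
mug [ 0.361 -0.252  0.09 ]
egg [0.384 0.158 0.055]
spice [0.708 0.307 0.085]
salt [0.737 0.204 0.108]
sponge [0.323 0.28  0.03 ]
spoonbowl [0.353 0.067 0.   ]
spoonend [ 0.454 -0.032  0.   ]
red [ 0.392 -0.418  0.061]

vac [ 0.545 -0.385  0.061]
sugar [ 0.724 -0.26   0.068]
honey [ 0.486 -0.144  0.068]
butter [0.697 0.064 0.06 ]
egg [0.381 0.157 0.055]
spice [0.702 0.315 0.085]
salt [0.731 0.208 0.108]
mug [ 0.357 -0.241  0.09 ]
```

View pics/dock.png

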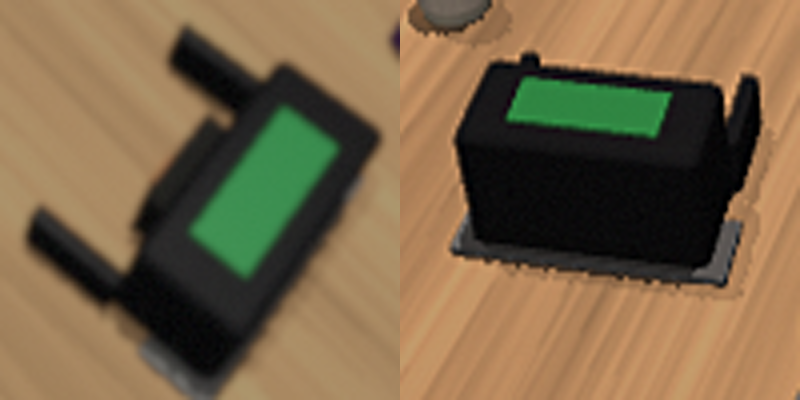

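View pics/pots.png

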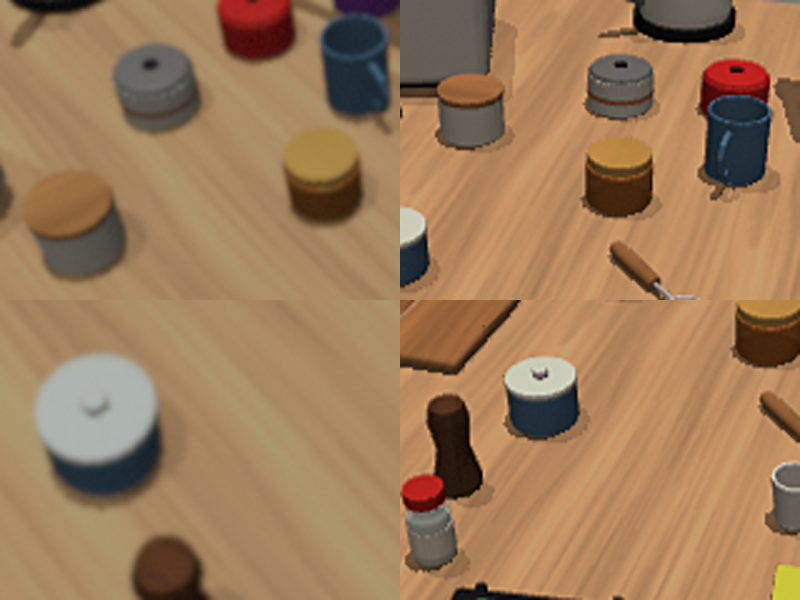

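The dock crop shows the green strip corners at scene (285,105),(340,150),(248,278),(190,232) and side (123,78),(272,92),(257,137),(106,122). The pots crop shows the vacuum's dome hole at scene (151,64) and side (221,65). I'll triangulate these.

```bash
cat >> h.py <<'E'
def tri(a,b,fa='scene1',fb='side1'):
    P=[]
    for f in(fa,fb):
        d=pickle.load(open(f'pics/{f}.pkl','rb')); K,R,t=[np.array(d[k],float) for k in('mtx','R','t')]; P.append(K@np.c_[R,t.ravel()])
    X=cv2.triangulatePoints(P[0],P[1],np.array(a,float).reshape(2,1),np.array(b,float).reshape(2,1)); return (X[:3]/X[3]).ravel()
E
python3 - <<'E'
from h import *
A=lambda x,y,ox,oy,s:(ox+(x+.5)/s-.5,oy+(y+.5)/s-.5)
print('vac',tri(A(151,64,110,100,2.5),A(221,65,210,110,2.5)).round(4))
for n,a,b in[('sugar',(70,202),(71,91)),('honey',(321,156),(219,158))]:
    print(n,tri(A(*a,110,100,2.5),A(*b,210,110,2.5)).round(4))
print('butter',tri(A(96,104,190,230,400/120),A(141,74,150,170,2.5)).round(4))
S=[(285,105),(340,150),(248,278),(190,232)]; D=[(257,137),(106,122),(123,78),(272,92)]
# scene-order -> world on z=.086
for f,c,o in(('scene1',S,(330,295)),('side1',D,(150,270))):
    w=np.array([ray(f,*A(x,y,*o,4),.086) for x,y in c]); print(f,w[:,:2].round(4).tolist(),w.mean(0).round(4))
for n,f,p,z in[('tipA','scene1',(188,28),.04),('tipA2','scene1',(172,58),.04),('tipB','scene1',(42,208),.04),('tipB2','scene1',(28,235),.04),('top1','scene1',(285,65),.085),('top2','scene1',(380,135),.085),('top3','scene1',(125,290),.085),('head1','scene1',(212,120),.055),('head2','scene1',(140,215),.055)]:
    print(n,ray(f,*A(*p,330,295,4),z).round(4))
E
```

```text
vac [ 0.5497 -0.4029  0.0611]
sugar [ 0.7252 -0.2651  0.0639]
honey [ 0.4872 -0.1514  0.0599]
butter [0.6987 0.0634 0.0597]
scene1 [[0.5112, 0.417], [0.5087, 0.448], [0.5871, 0.4582], [0.5917, 0.4277]] [0.5497 0.4377 0.086 ]
side1 [[0.5077, 0.446], [0.5858, 0.4579], [0.5917, 0.4272], [0.5127, 0.4149]] [0.5495 0.4365 0.086 ]
tipA [0.495  0.3522 0.04  ]
tipA2 [0.514 0.358 0.04 ]
tipB [0.6213 0.369  0.04  ]
tipB2 [0.6359 0.3738 0.04  ]
top1 [0.4948 0.4038 0.085 ]
top2 [0.4879 0.4556 0.085 ]
top3 [0.633 0.426 0.085]
head1 [0.5301 0.3954 0.055 ]
head2 [0.5924 0.4042 0.055 ]
```

```bash
cat > fit.py <<'E'
from h import *
from scipy.optimize import minimize
def box(x0,x1,y0,y1,z0,z1): return np.array([(x,y,z) for x in(x0,x1) for y in(y0,y1) for z in(z0,z1)])
PARTS=[box(0,.06,-.065,.065,0,.085),box(-.05,0,.059,.069,0,.04),box(-.05,0,-.069,-.059,0,.04),box(-.012,0,-.028,.028,0,.055)]
def cyl(r,h): a=np.linspace(0,2*np.pi,40); return [np.array([(r*np.cos(t),r*np.sin(t),z) for t in a for z in(0,h)])]
def render(f,parts,p):
    c,s=np.cos(p[2]),np.sin(p[2]); m=np.zeros((840*2,560*4),np.uint8); m=np.zeros((1680,2240),np.uint8)
    for P in parts:
        W=np.c_[p[0]+c*P[:,0]-s*P[:,1],p[1]+s*P[:,0]+c*P[:,1],P[:,2]]
        q=np.array([proj(f,w) for w in W]); q=cv2.convexHull(((q+.5)*4).astype(np.float32)).astype(np.int32); cv2.fillConvexPoly(m,q,255)
    return cv2.resize(m,(560,420),interpolation=cv2.INTER_AREA)/255.
E
python3 - <<'E'
from fit import *
masks={}
for f,(x,y,w,h) in {'scene1':(330,295,100,100),'side1':(150,275,95,70)}.items():
    i=cv2.imread(f'pics/{f}.png').astype(int); b,g,r=i[...,0],i[...,1],i[...,2]
    k=((i.max(2)<75)|((g>r+50)&(g>b+30))).astype(float); m=np.zeros(k.shape); m[y:y+h,x:x+w]=k[y:y+h,x:x+w]; masks[f]=m; print(f,m.sum())
def cost(p,fs): return sum(np.abs(render(f,PARTS,p)-masks[f]).sum() for f in fs)
p0=[.555,.407,np.pi/2+.143]
for fs in(['scene1'],['side1'],['scene1','side1']):
    S=np.array([p0]+[np.array(p0)+d for d in([.012,0,0],[0,.012,0],[0,0,.08])])
    r=minimize(cost,p0,args=(fs,),method='Nelder-Mead',options=dict(initial_simplex=S,xatol=2e-4,fatol=.5,maxiter=90)); print(fs,r.x.round(4),np.degrees(r.x[2]).round(2)-90,r.fun)
for n,u,v,z in[('kettle',190,125,0),('toasterBR',155,245,0.0),('toasterB',95,295,0),('coffee',310,85,0)]: print(n,ray('scene1',u*.7,v*.7,z).round(3))
E
```

```text
scene1 3290.0
side1 3436.0
['scene1'] [0.5561 0.4091 1.7112] 8.040000000000006 357.16862745098035
['side1'] [0.5528 0.4116 1.7294] 9.090000000000003 244.3098039215686
['scene1', 'side1'] [0.5543 0.41   1.6991] 7.349999999999994 662.035294117647
kettle [ 0.521 -0.734 -0.   ]
toasterBR [ 0.76  -0.417  0.   ]
toasterB [ 0.902 -0.371  0.   ]
coffee [ 0.201 -0.685  0.   ]
```

Call:
play_rows --series '[[[0.036, 0.012, 0, 0, 0, 6.5, 0.65], [0.036, 0.012, 0, 0, 0, 6.5, 0.65], [0.036, 0.012, 0, 0, 0, 6.5, 0.65], [0.036, 0.012, 0, 0, 0, 6.5, 0.65], [0.036, 0.012, 0, 0, 0, 6.5, 0.65], [0.036, 0.012, 0, 0, 0, 6.5, 0.65], [0.036, 0.012, 0, 0, 0, 6.5, 0.65], [0.036, 0.012, 0, 0, 0, 6.5, 0.65], [0, 0, 0, 0, 0, 0, 0.65], [0, 0, 0, 0, 0, 0, 0.65]]]'

```text
time: 1.1
tool_pos: [0.5217, -0.4831, 0.2303]
tool_rot: [-0.001, 0.799, 0.602, -0.0]
contact_force: [-0.3, -0.8, 0.3]
gripper_width: 0.648
grasp_force: 0.0
```

Call:
play_rows --series '[[[0, 0, -0.04, 0, 0, 0, 0.65], [0, 0, -0.04, 0, 0, 0, 0.65], [0, 0, -0.04, 0, 0, 0, 0.65], [0, 0, -0.04, 0, 0, 0, 0.65], [0, 0, -0.035, 0, 0, 0, 0.65], [0, 0, -0.02, 0, 0, 0, 0.65], [0, 0, 0, 0, 0, 0, 0.65], [0, 0, 0, 0, 0, 0, 0.65]]]'

```text
time: 1.9
tool_pos: [0.5214, -0.4847, 0.0175]
tool_rot: [0.001, 0.799, 0.601, -0.0]
contact_force: [-1.1, -0.5, 0.1]
gripper_width: 0.65
grasp_force: 0.0
```

Run:
```python
from h import *
grab('scene','s2')
i=cv2.imread('pics/s2.png'); cv2.imwrite('pics/s2b.png',cv2.resize(i[60:210,90:290],(800,600),interpolation=cv2.INTER_CUBIC))
```

```text
(no output)
```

View pics/s2b.png

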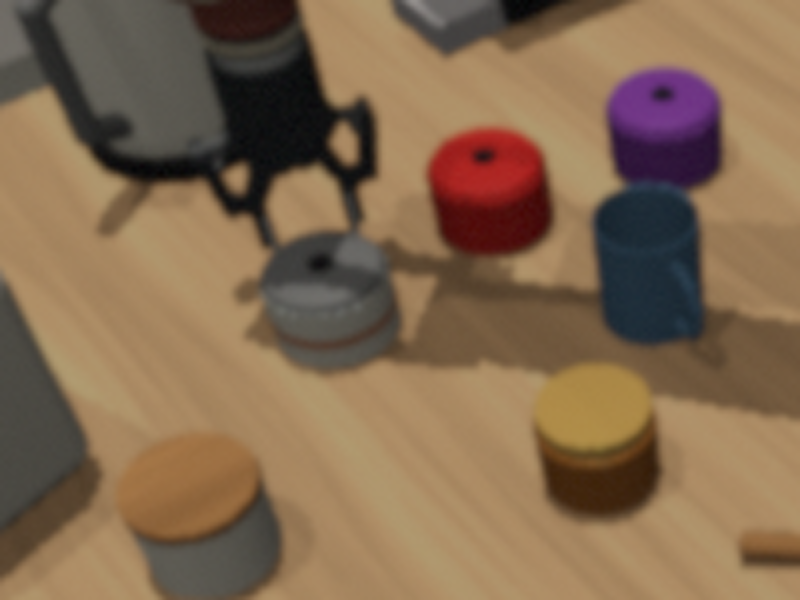

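The crop shows the gripper behind the vacuum, finger pads at (268,240) and (355,220) either side of the vacuum's middle at (330,300). The finger linkages bulge wider near pot-top height, so I'll give them clearance too.

Call:
play_rows --series '[[[0.003, 0.0096, 0, 0, 0, 0, 0.65], [0.003, 0.0096, 0, 0, 0, 0, 0.65], [0.003, 0.0096, 0, 0, 0, 0, 0.65], [0.003, 0.0096, 0, 0, 0, 0, 0.65], [0.005, 0.015, 0, 0, 0, 0, 0.65], [0.005, 0.015, 0, 0, 0, 0, 0.65], [0.0065, 0.019, 0, 0, 0, 0, 0.65], [0.0065, 0.019, 0, 0, 0, 0, 0.65], [0.0065, 0.019, 0, 0, 0, 0, 0.65], [0.0065, 0.019, 0, 0, 0, 0, 0.65]]]'

```text
time: 2.95
tool_pos: [0.5701, -0.3401, 0.0179]
tool_rot: [0.002, 0.799, 0.602, -0.001]
contact_force: [-1.0, -5.7, 2.3]
gripper_width: 0.646
grasp_force: 3.2
```

Call:
play_rows --series '[[[0.0062, 0.0168, 0, 0, 0, 1.5, 0.65], [0.0062, 0.0168, 0, 0, 0, 1.5, 0.65], [0.0062, 0.0168, 0, 0, 0, 1.5, 0.65], [0.0062, 0.0168, 0, 0, 0, 1.5, 0.65], [0.0062, 0.0168, 0, 0, 0, 1.5, 0.65], [0.004, 0.018, 0, 0, 0, 3, 0.65], [0.004, 0.018, 0, 0, 0, 3, 0.65], [0.004, 0.018, 0, 0, 0, 2.5, 0.65]]]'

```text
time: 3.75
tool_pos: [0.6134, -0.202, 0.018]
tool_rot: [0.002, 0.707, 0.708, -0.001]
contact_force: [-0.3, -6.8, 2.2]
gripper_width: 0.653
grasp_force: 3.2
```

Run:
```python
from h import *
grab('scene','s3');grab('side','d3')
a=cv2.imread('pics/s3.png')[80:290,90:290];b=cv2.imread('pics/d3.png')[110:320,150:350]
cv2.imwrite('pics/s3b.png',np.hstack([cv2.resize(x,(400,420),interpolation=cv2.INTER_CUBIC) for x in(a,b)]))
```

```text
(no output)
```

View pics/s3b.png

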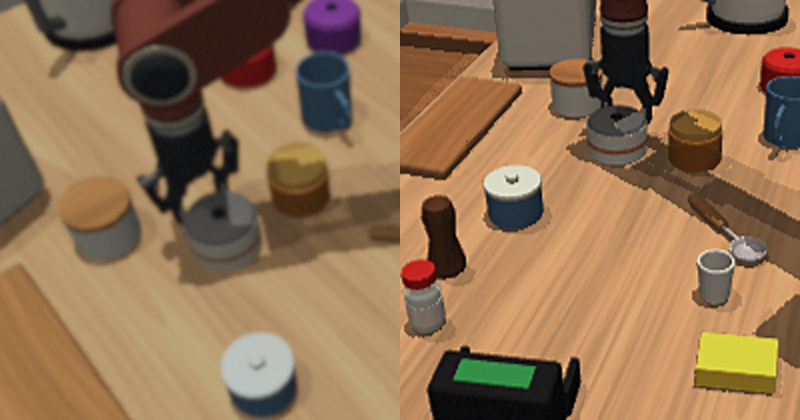

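The vacuum sits in the cradle at (220,230) left and (617,135) right, midway between the sugar and honey pots and clear of both. I'll continue.

Call:
play_rows --series '[[[0, 0.018, 0, 0, 0, 0, 0.65], [0, 0.02, 0, 0, 0, 0, 0.65], [-0.003, 0.02, 0, 0, 0, 0, 0.65], [-0.004, 0.02, 0, 0, 0, 0, 0.65], [-0.004, 0.02, 0, 0, 0, 0, 0.65], [-0.004, 0.02, 0, 0, 0, 0.5, 0.65], [-0.004, 0.02, 0, 0, 0, 0.5, 0.65], [-0.004, 0.02, 0, 0, 0, 0.5, 0.65], [-0.004, 0.02, 0, 0, 0, 0.5, 0.65], [-0.004, 0.02, 0, 0, 0, 0.5, 0.65]]]'

```text
time: 4.85
tool_pos: [0.5815, -0.0035, 0.0168]
tool_rot: [0.001, 0.692, 0.722, -0.0]
contact_force: [0.7, -5.9, 0.9]
gripper_width: 0.652
grasp_force: 2.8
```

Call:
play_rows --series '[[[-0.004, 0.02, 0, 0, 0, 0.5, 0.65], [-0.004, 0.02, 0, 0, 0, 0.5, 0.65], [-0.002, 0.02, 0, 0, 0, 0.5, 0.65], [0, 0.02, 0, 0, 0, 1, 0.65], [0, 0.02, 0, 0, 0, 1, 0.65], [0, 0.018, 0, 0, 0, 1, 0.65]]]'

```text
time: 5.45
tool_pos: [0.5713, 0.1143, 0.0167]
tool_rot: [0.001, 0.663, 0.749, -0.001]
contact_force: [1.5, -7.3, 2.7]
gripper_width: 0.65
grasp_force: 3.3
```

Call:
play_rows --series '[[[0.002, 0.018, 0, 0, 0, 0.5, 0.65], [0.0025, 0.018, 0, 0, 0, 0.5, 0.65], [0.0025, 0.018, 0, 0, 0, 0.2, 0.65], [0.0025, 0.015, 0, 0, 0, 0, 0.65], [0.0025, 0.012, 0, 0, 0, 0, 0.65], [0, 0.006, 0, 0, 0, 0, 0.65], [0, 0, 0, 0, 0, 0, 0.65]]]'

```text
time: 6.15
tool_pos: [0.5831, 0.2018, 0.0165]
tool_rot: [0.0, 0.655, 0.756, -0.0]
contact_force: [0.6, -2.5, 2.7]
gripper_width: 0.651
grasp_force: 1.9
```

```bash
cat > ov.py <<'E'
from fit import *
import sys
def ov(n):
    s=manip.state(); tp=np.array(s['tool_pos']); print(tp.round(4),np.array(s['tool_rot']).round(4),np.array(s['contact_force']).round(2))
    c=[]
    for f,cam,(x,y) in(('s'+n,'scene',(290,230)),('d'+n,'side',(140,200))):
        grab(cam,f); i=cv2.imread(f'pics/{f}.png'); i=cv2.resize(i,None,fx=4,fy=4,interpolation=cv2.INTER_CUBIC)
        p=(.5545,.409,np.radians(98.2)); C,S=np.cos(p[2]),np.sin(p[2])
        for P in PARTS[:3]:
            W=np.c_[p[0]+C*P[:,0]-S*P[:,1],p[1]+S*P[:,0]+C*P[:,1],P[:,2]]; q=[proj(f,w) for w in W]
            for a in range(8):
                for b in range(a):
                    if (np.abs(P[a]-P[b])>1e-9).sum()==1: cv2.line(i,*[tuple(((q[k]+.5)*4).astype(int)) for k in(a,b)],(255,255,0),1)
        # axis line at vac top height
        L=[np.array([p[0]-C*k,p[1]-S*k,.061]) for k in(0,.05,.1,.15,.2)]
        q=[tuple(((proj(f,w)+.5)*4).astype(int)) for w in L]
        for a,b in zip(q,q[1:]): cv2.line(i,a,b,(0,0,255),1)
        for a in q: cv2.circle(i,a,4,(0,0,255),-1)
        c.append(cv2.resize(i[y*4:y*4+600,x*4:x*4+560],(400,428)))
    cv2.imwrite(f'pics/o{n}.png',np.hstack(c))
ov(sys.argv[1])
E
python3 ov.py 4
```

```text
[0.5831 0.2018 0.0165] [ 1.000e-04  6.551e-01  7.555e-01 -5.000e-04] [ 0.63 -2.47  2.69]
```

View pics/o4.png

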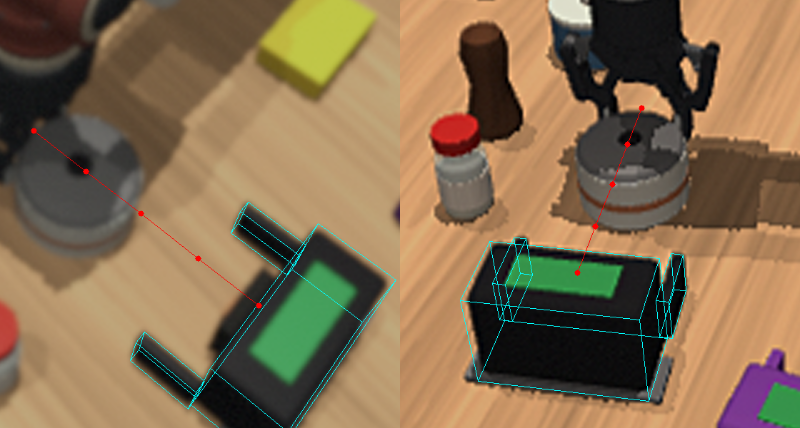

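The fitted dock wireframe matches both views. The vacuum's hole at (80,163) and (630,138) lies on the dock axis within about 2–3 mm, roughly 155 mm out. I'll push along the axis.

Call:
play_rows --series '[[[-0.0014, 0.0096, 0, 0, 0, 0, 0.65], [-0.0014, 0.0096, 0, 0, 0, 0, 0.65], [-0.0014, 0.0096, 0, 0, 0, 0, 0.65], [-0.0014, 0.0096, 0, 0, 0, 0, 0.65], [-0.0014, 0.0096, 0, 0, 0, 0, 0.65], [-0.0014, 0.0096, 0, 0, 0, 0, 0.65], [-0.001, 0.007, 0, 0, 0, 0, 0.65], [0, 0, 0, 0, 0, 0, 0.65], [0, 0, 0, 0, 0, 0, 0.65]]]'

```text
time: 7.15
tool_pos: [0.5738, 0.2663, 0.0162]
tool_rot: [-0.0, 0.655, 0.755, 0.0]
contact_force: [-0.6, -0.9, 1.6]
gripper_width: 0.644
grasp_force: 0.9
```

```bash
python3 ov.py 5
```

```text
[0.5738 0.2663 0.0162] [-3.000e-04  6.553e-01  7.553e-01  1.000e-04] [-0.65 -0.9   1.62]
```

View pics/o5.png

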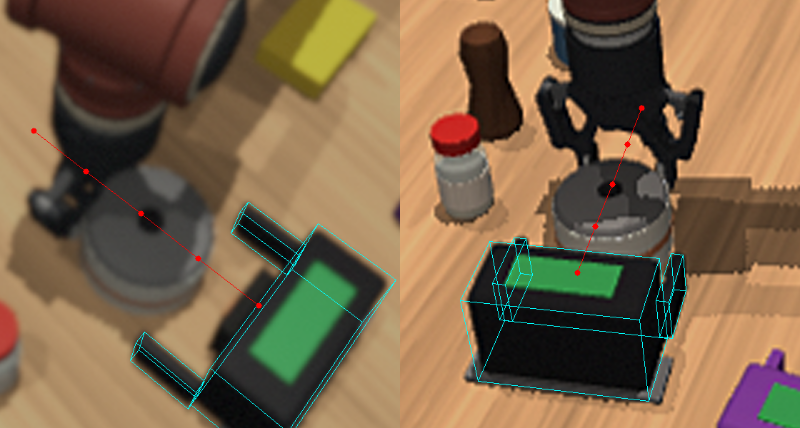

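The vacuum's hole at (150,218) and (609,190) is on the axis about 92 mm out, and there's no contact yet. I'll slow down.

Call:
play_rows --series '[[[-0.0003, 0.002, 0, 0, 0, 0, 0.65], [-0.0003, 0.002, 0, 0, 0, 0, 0.65], [-0.0003, 0.002, 0, 0, 0, 0, 0.65], [-0.0003, 0.002, 0, 0, 0, 0, 0.65], [-0.0003, 0.002, 0, 0, 0, 0, 0.65], [-0.0003, 0.002, 0, 0, 0, 0, 0.65], [-0.0003, 0.002, 0, 0, 0, 0, 0.65], [-0.0003, 0.002, 0, 0, 0, 0, 0.65]]]'

```text
time: 8.05
tool_pos: [0.5717, 0.2809, 0.0161]
tool_rot: [0.001, 0.655, 0.755, -0.001]
contact_force: [0.8, -6.1, 1.8]
gripper_width: 0.653
grasp_force: 2.8
```

Call:
play_rows --series '[[[-0.0001, 0.001, 0, 0, 0, 0, 0.65], [-0.0002, 0.001, 0, 0, 0, 0, 0.65]]]'

```text
time: 8.25
tool_pos: [0.5714, 0.2829, 0.0161]
tool_rot: [0.001, 0.655, 0.755, -0.001]
contact_force: [1.4, -6.2, 2.2]
gripper_width: 0.653
grasp_force: 2.8
```

Call:
play_rows --series '[[[-0.0001, 0.001, 0, 0, 0, 0, 0.65]]]'

```text
time: 8.35
tool_pos: [0.5713, 0.2838, 0.0161]
tool_rot: [0.001, 0.655, 0.755, -0.001]
contact_force: [0.7, -6.3, 2.6]
gripper_width: 0.649
grasp_force: 2.9
```

Call:
play_rows --series '[[[-0.0001, 0.001, 0, 0, 0, 0, 0.65]]]'

```text
time: 8.45
tool_pos: [0.5712, 0.2848, 0.0161]
tool_rot: [0.001, 0.655, 0.755, -0.001]
contact_force: [1.1, -6.1, 2.2]
gripper_width: 0.653
grasp_force: 2.9
```

Call:
play_rows --series '[[[-0.0001, 0.001, 0, 0, 0, 0, 0.65], [-0.0002, 0.001, 0, 0, 0, 0, 0.65]]]'

```text
time: 8.65
tool_pos: [0.5709, 0.2869, 0.0162]
tool_rot: [0.001, 0.655, 0.755, -0.001]
contact_force: [0.9, -6.3, 2.9]
gripper_width: 0.651
grasp_force: 2.9
```

Call:
play_rows --series '[[[-0.0001, 0.001, 0, 0, 0, 0, 0.65]]]'

```text
time: 8.75
tool_pos: [0.5708, 0.2878, 0.0161]
tool_rot: [0.001, 0.655, 0.755, -0.001]
contact_force: [0.8, -6.5, 2.9]
gripper_width: 0.65
grasp_force: 2.9
```

Call:
play_rows --series '[[[-0.0001, 0.001, 0, 0, 0, 0, 0.65]]]'

```text
time: 8.85
tool_pos: [0.5707, 0.2888, 0.0161]
tool_rot: [0.001, 0.655, 0.755, -0.001]
contact_force: [0.5, -6.8, 3.6]
gripper_width: 0.65
grasp_force: 2.9
```

Call:
play_rows --series '[[[-0.0002, 0.001, 0, 0, 0, 0, 0.65]]]'

```text
time: 8.95
tool_pos: [0.5705, 0.2898, 0.0161]
tool_rot: [0.001, 0.655, 0.755, -0.001]
contact_force: [0.5, -6.9, 2.9]
gripper_width: 0.646
grasp_force: 2.9
```

Call:
play_rows --series '[[[-0.0001, 0.001, 0, 0, 0, 0, 0.65]]]'

```text
time: 9.05
tool_pos: [0.5704, 0.2908, 0.0161]
tool_rot: [0.001, 0.655, 0.755, -0.001]
contact_force: [1.2, -6.4, 3.4]
gripper_width: 0.646
grasp_force: 2.9
```

Call:
play_rows --series '[[[-0.0001, 0.001, 0, 0, 0, 0, 0.65]]]'

```text
time: 9.15
tool_pos: [0.5703, 0.2918, 0.0161]
tool_rot: [0.001, 0.655, 0.755, -0.001]
contact_force: [1.0, -6.2, 3.0]
gripper_width: 0.651
grasp_force: 3.1
```

Call:
play_rows --series '[[[-0.0002, 0.001, 0, 0, 0, 0, 0.65]]]'

```text
time: 9.25
tool_pos: [0.5701, 0.2927, 0.0161]
tool_rot: [0.001, 0.655, 0.755, -0.001]
contact_force: [1.8, -7.1, 2.6]
gripper_width: 0.65
grasp_force: 3.1
```

Call:
play_rows --series '[[[-0.0001, 0.001, 0, 0, 0, 0, 0.65]]]'

```text
time: 9.35
tool_pos: [0.57, 0.2936, 0.0161]
tool_rot: [0.001, 0.655, 0.755, -0.001]
contact_force: [1.1, -7.4, 3.0]
gripper_width: 0.653
grasp_force: 3.2
```

Call:
play_rows --series '[[[-0.0001, 0.001, 0, 0, 0, 0, 0.65]]]'

```text
time: 9.45
tool_pos: [0.5699, 0.2946, 0.0161]
tool_rot: [0.001, 0.655, 0.755, -0.001]
contact_force: [0.7, -7.1, 1.8]
gripper_width: 0.65
grasp_force: 3.3
```

Call:
play_rows --series '[[[-0.0001, 0.001, 0, 0, 0, 0, 0.65]]]'

```text
time: 9.55
tool_pos: [0.5699, 0.2953, 0.0161]
tool_rot: [0.001, 0.655, 0.755, -0.002]
contact_force: [0.8, -9.7, 3.3]
gripper_width: 0.647
grasp_force: 4.6
```

Call:
play_rows --series '[[[-0.0001, 0.0006, 0, 0, 0, 0, 0.65]]]'

```text
time: 9.65
tool_pos: [0.5699, 0.2953, 0.0161]
tool_rot: [0.001, 0.655, 0.756, -0.002]
contact_force: [1.5, -11.4, 4.2]
gripper_width: 0.65
grasp_force: 4.9
```

The head is met: force has risen to 11.4 N and the tool has stopped advancing. I'll press a little more.

Call:
play_rows --series '[[[-0.0001, 0.0007, 0, 0, 0, 0, 0.65], [0, 0, 0, 0, 0, 0, 0.65]]]'

```text
time: 9.85
tool_pos: [0.5699, 0.2953, 0.0161]
tool_rot: [0.002, 0.655, 0.756, -0.002]
contact_force: [1.4, -11.1, 2.5]
gripper_width: 0.652
grasp_force: 5.6
```

Call:
play_rows --series '[[[-0.0001, 0.0006, 0, 0, 0, 0, 0.65], [0, 0, 0, 0, 0, 0, 0.65]]]'

```text
time: 10.05
tool_pos: [0.5699, 0.2954, 0.0161]
tool_rot: [0.002, 0.655, 0.756, -0.003]
contact_force: [0.8, -14.1, 4.1]
gripper_width: 0.649
grasp_force: 6.4
```

Call:
play_rows --series '[[[-0.0001, 0.0005, 0, 0, 0, 0, 0.65], [0, 0, 0, 0, 0, 0, 0.65], [0, 0, 0, 0, 0, 0, 0.65], [0, 0, 0, 0, 0, 0, 0.65], [0, 0, 0, 0, 0, 0, 0.65]]]'

```text
time: 10.55
tool_pos: [0.5699, 0.2954, 0.0161]
tool_rot: [0.002, 0.655, 0.756, -0.003]
contact_force: [1.3, -16.3, 5.1]
gripper_width: 0.645
grasp_force: 7.0
```

Call:
play_rows --series '[[[0, 0, 0, 0, 0, 0, 0.65], [0, 0, 0, 0, 0, 0, 0.65], [0, 0, 0, 0, 0, 0, 0.65], [0, 0, 0, 0, 0, 0, 0.65], [0, 0, 0, 0, 0, 0, 0.65], [0, 0, 0, 0, 0, 0, 0.65]]]'

```text
time: 11.15
tool_pos: [0.5698, 0.2954, 0.0161]
tool_rot: [0.002, 0.655, 0.756, -0.003]
contact_force: [0.9, -15.3, 4.5]
gripper_width: 0.648
grasp_force: 7.0
```

Call:
play_rows --series '[[[0.0002, -0.001, 0, 0, 0, 0, 0.65], [0.0001, -0.001, 0, 0, 0, 0, 0.65], [0.0001, -0.001, 0, 0, 0, 0, 0.65], [0.0002, -0.001, 0, 0, 0, 0, 0.65], [0.0003, -0.002, 0, 0, 0, 0, 0.65], [0.0006, -0.004, 0, 0, 0, 0, 0.65], [0.0014, -0.01, 0, 0, 0, 0, 0.65], [0.0021, -0.015, 0, 0, 0, 0, 0.65], [0.0021, -0.015, 0, 0, 0, 0, 0.65], [0, 0, 0, 0, 0, 0, 0.65]]]'

```text
time: 12.15
tool_pos: [0.5767, 0.2474, 0.0161]
tool_rot: [0.0, 0.656, 0.755, -0.0]
contact_force: [-0.9, 0.5, 0.5]
gripper_width: 0.652
grasp_force: 0.0
```

```bash
python3 ov.py 6
```

```text
[0.5767 0.2474 0.0161] [ 0.000e+00  6.562e-01  7.546e-01 -3.000e-04] [-0.88  0.49  0.46]
```

View pics/o6.png

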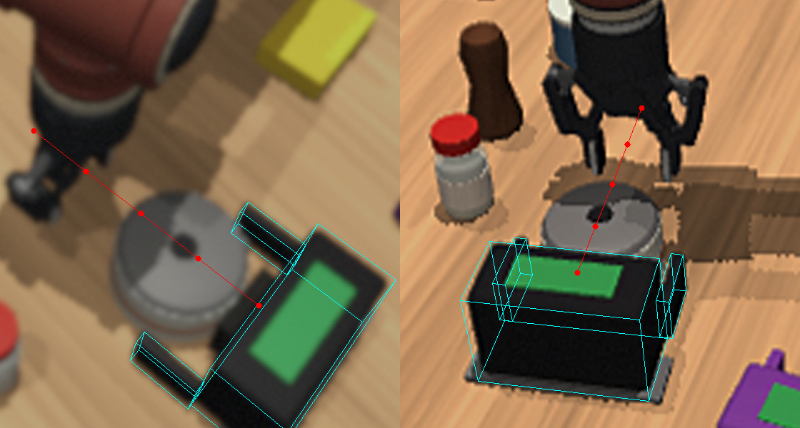

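The gripper is clear. The vacuum's hole at (183,246) and (600,214) is on the axis about 63 mm from the tower, upright and in the bay.

```bash
python3 -c "
from plant import manip; print(manip.job_done())"
```

```text
the job is handed in; nothing more can be done
None
```

I pushed the vacuum past the pots into the dock, held it against the head for about 1 s at an estimated 10–12 N (15–16 N at the wrist, less sliding friction), then let go. The last pictures show it about 63 mm from the tower and on the centre line; the job is handed in, but the verdict wasn't shown.

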